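Snap the retaining clip onto the drive spindle with the fork tool

TASK

Pick up the fork tool by its handle and use it to push the E-shaped clip along the top of the bearing block, mouth first, into the spindle's groove until it snaps in. Keep the fork pressed against the seated clip with about 16 N (no less than 12 N) for a second to be sure it is home, never pushing the clip with more than 23 N and never touching it with the gripper. Then back the fork off and lay the tool down flat on the worktop, leaving the other things where they are.

Things in the scene. Friction and masses are not known exactly. Their poses are not given: they have to be found in the camera images.
- bearing_block: Aluminium block bolted to the worktop; origin at worktop height below groove_mark, z up, +x the way the clip must be pushed. Its flat top is 40 mm up, x = -77 to +27 mm, y = -42 to +42 mm; its foot is a flange 8 mm thick, x -88 to +34, y -48 to +48 mm. The upright steel spindle on it rises to 78 mm above the worktop.
- groove_mark (a point): Middle of the slot in which the spindle stands, 3 mm above the block's top; axes as the block's. The spindle is clamped in the slot anywhere from -7 to +7 mm along x from here (not measured, fixed for the run; y is true). Its groove neck, radius 12 mm, runs from the block's top to 9 mm above it; over it is a head of radius 16 mm, then a stub of radius 9 mm.
- clip_centre (a point): Centre (half-way up) of the dark steel E-shaped clip, 6 mm thick, outer radius 22 mm, lying flat on the block's top, x = -48 to -38 mm and y within 8 mm of groove_mark. Axes: +x out of its open mouth (towards the spindle, within 0.15 rad of the block's x), z up; its round closed back is at x = -22 mm. Fully home it is on the spindle axis.
- clip: The same clip (origin at its underside, 3 mm lower). Its sprung jaws touch the neck 18 mm short of home and spread under a push that climbs to 5 to 13 N some 10 mm short of home, then drops as the clip pulls itself home, away from the fork. Home is a hard stop (middle tooth on the neck): only the arm and the tool in the grip give there.
- jaw_l (a joint): Angle (rad) of the clip's left sprung jaw: 0 closed, up to 0.2 as it spreads round the spindle, 0 again when snapped in.
- jaw_r (a joint): The same for the right jaw.
- fork_grip (a point): Grip point of the fork tool, at the middle of its grey handle's height, 12 mm above the tool's underside. Axes: +x along the tool to the fork, z up. The handle is 20 mm wide (y), 24 mm high, from x = -80 to +20 mm. It starts lying flat on the worktop, right of the block, fork away from the robot. Gripped here the fingers stay clear of the block when the clip is home.
- fork_recess (a point): Middle of the bottom of the fork's recess, the face that bears on the clip's back; 90 mm ahead of fork_grip along the tool's x, 0.5 mm higher. The steel fork is 9 mm thick (4.5 mm above and below this point); its two prongs reach 17 mm further along +x, inner faces 22.5 mm and outer faces 28.5 mm either side of the middle.
- fork_tool: The same tool, about 0.16 kg; origin 12 mm below fork_grip. The handle reaches 8 mm below the fork's underside, so it must stay off the block. The prongs guide the clip's back sideways with 1 to 3 mm of play.
- beaker: Bystander: glass beaker 50x55x62 mm left of the block; origin under its centre.
- timer: Bystander: flat white timer 62x62x18 mm near the robot; origin under its centre.
- tape_roll: Bystander: roll of tape 72 mm across, 18 mm high, near the robot; origin under its centre.
- marker: Bystander: marker pen 17x135x16 mm lying near the robot's right; origin under its centre.

How it is judged:
By the outcome, as a careful person would: the job done as asked, in the order asked, and still so for the second after the job is handed in, with the robot touching nothing.
It also fails if it takes over 72 s, if anything falls off the work surface, if the arm or the gripper's body presses on something with over 40 N, if the wrist force passes 120 N, or if a joint passes its speed limit or range.

ROBOT

A 6-joint arm with a two-finger parallel gripper is mounted at the origin on a cart in front of the work surface, level with it; the furniture and walls round the work are solid. World frame = base frame: x ahead of the robot, y to its left, z up, the work surface at z = 0. Lengths are in m, angles in rad, forces in N, time in s.
With the tool pointing down it reaches from about 0.275 to 0.975 m from the base axis. Payload 8.4 kg.
Tool frame: the origin (TCP) lies at the very end of the fingers, on their centre line; the grasp point (between the pads) lies 19 mm behind it; z points along the fingers, y is the direction in which the jaws open and shut (so a half turn about z gives the same grasp; the last joint's range is limited). The gripper opens to 92 mm and grips with 3 to 60 N. Pads are 20 mm wide; open, the fingers measure 128 mm over their backs; the gripper's body (75 mm by 189 mm) begins 69 mm behind the grasp point.
Start: joints at [-1.351, 0.353, 1.633, -0, 1.155, -0.002], TCP at [0.137, -0.61, 0.215] pointing down, gripper open.
Joint ranges: [-2.63, 2.63], [-0.92, 2.1], [0.06, 2.66], [-1.3, 4.44], [0, 2.69], [-3.02, 3.02]. Speed limits (rad/s): [2.22, 2.22, 2.79, 3.14, 3.14, 3.14].

INTERFACE

Orientations are given as a unit quaternion [w, x, y, z].
In Python, from station import env, grab_frame, camera_info gives the robot as it stands. The module is installed in compiled form; this text tells all that it offers.
- The arm moves only by the shell command python3 -m handwheel 'ROWS' [FORCE]. ROWS is JSON, a list of rows, each a list of 5 numbers: the shift along the tool's x, y, z in mm, then the turn about the tool's z in degrees, then the opening, from 0 (shut) to 1 (fully open). In form: [[x, y, z, spin, gripper], ...]. A call has exactly 10 rows; each row is the pose to reach, as a shift and turn from the pose commanded when the call began, along the tool's axes at that moment; what a row does not reach only later rows make up. A row lasts 1/12 s, in which the tool goes at most 41.7 mm and 7.16 degrees, less where a joint would pass 70% of its speed; a pose out of reach is approached as far as the arm can. A call with a gripper value outside its range is refused whole. The fingers move at their own pace and stop on an object; FORCE is the grip in N (left out, the last holds). Time passes only in rows, so rows that repeat a pose let the fingers close, or fill a call up. It gives the time, the measured TCP pose, the force and the opening at its end, in the units of the state.
- env.read_state(): the state, without advancing time (a new reading comes with each control period).
- grab_frame(name): name is "scene" or "top"; returns the picture (420x560x3 uint8, red, green, blue); there is no depth.
- camera_info(name): a dict with "intrinsics" (3x3 intrinsics, pixels), "world_from_camera" (4x4, takes a point from camera to world coordinates). Camera axes: x right, y up, looking along -z (the intrinsics and any distortion apply to the point x, -y, -z); pixel columns grow to the right and rows downward; lengths in m; the calibration is good to about 2 mm. A picture is of the moment at which its call begins. camera_info takes no time and is no camera call.
- env.finish_job(): hands the job in, once; it reports no verdict.
The state is a dict: "time_s": time; "q": joint angles; "joint_velocities": joint speeds; "tau": joint torques, N m; "ee_pos": TCP position; "orientation": TCP orientation; "contact_force": force on the tool from outside, world axes, zero at the start; "wrist_torque": the same for the moment, N m; "opening": opening from 0.0 (shut) to 1.0 (fully open).
Only numpy, scipy, OpenCV 4.12 (cv2) and the standard library are available. Lean on these libraries where they do the work, as an engineer would, in place of code of your own. Each camera call takes 0.05 s, during which the arm holds its last target.

## Working session

There is one attempt and no reset: what is moved stays moved. The work goes in short steps, Python scripts to look and compute and a shell command to move; the robot and the scene stay as the last step left them, time stands still between calls to the robot, and variables do not carry over. Pictures are saved under pics/ and viewed, and the job is handed in when it is done.

```bash
mkdir -p pics
python3 - <<'E'
from station import env, grab_frame, camera_info
import cv2
s=env.read_state()
for k,v in s.items(): print(k,v)
for n in("scene","top"):
    im=grab_frame(n); cv2.imwrite(f"pics/{n}0.png",im[:,:,::-1]); print(n,camera_info(n))
E
```

```text
time_s 0.0
q [-1.35138992e+00  3.53665215e-01  1.63409146e+00 -6.75605791e-06
  1.15519631e+00 -2.38287498e-03]
joint_velocities [ 0.00068986  0.00085517  0.0019251   0.00078076  0.00031161 -0.00041974]
tau [ 6.18134200e-04 -5.93837786e+01 -3.34211397e+01  6.98543200e-02
  2.35031202e-02 -1.35466207e-04]
ee_pos [ 0.13738991 -0.60922709  0.21387129]
orientation [-6.75830609e-04  9.93857107e-01  1.10668821e-01 -7.67325935e-05]
contact_force [-0.28523843 -0.48668526 -0.34528099]
wrist_torque [-0.09196395  0.00173165 -0.00470437]
opening 1.001081639631938
scene {'intrinsics': array([[474.18496698,   0.        , 273.24132122],
       [  0.        , 474.18496698, 208.86571742],
       [  0.        ,   0.        ,   1.        ]]), 'world_from_camera': array([[ 0.72181898,  0.30116447, -0.62311902, -0.30771198],
       [-0.69160169,  0.28035244, -0.66564977, -1.03588993],
       [-0.02577712,  0.91142881,  0.41064956,  0.57514891],
       [ 0.        ,  0.        ,  0.        ,  1.        ]])}
top {'intrinsics': array([[404.17615726,   0.        , 282.86676735],
       [  0.        , 404.17615726, 212.33538991],
       [  0.        ,   0.        ,   1.        ]]), 'world_from_camera': array([[-0.02318295,  0.98587466, -0.16587256,  0.32743775],
       [-0.9997057 , -0.02167513,  0.01089491, -0.18290521],
       [ 0.00714571,  0.16607632,  0.98608701,  1.01474787],
       [ 0.        ,  0.        ,  0.        ,  1.        ]])}
```

View pics/scene0.png

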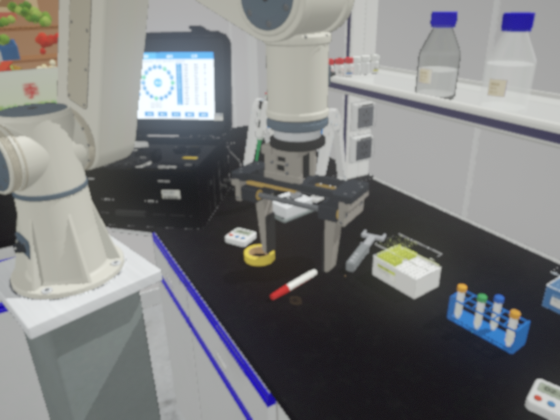

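View pics/top0.png

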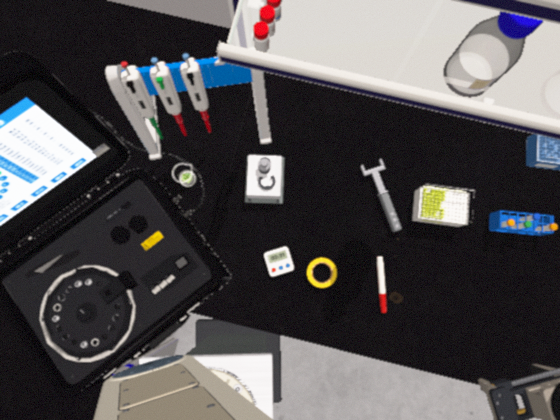

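```bash
cat > h.py <<'E'
import numpy as np,cv2
from station import env, grab_frame, camera_info
def crop(im,u0,v0,u1,v1,k,name):
    c=cv2.resize(np.ascontiguousarray(im[v0:v1,u0:u1,::-1]),None,fx=k,fy=k,interpolation=cv2.INTER_CUBIC)
    st=10 if k<=10 else 5
    for u in range((u0+st-1)//st*st,u1,st):
        cv2.line(c,((u-u0)*k,0),((u-u0)*k,6),(0,255,255),1); cv2.putText(c,str(u),((u-u0)*k,16),0,.35,(0,255,255),1)
    for v in range((v0+st-1)//st*st,v1,st):
        cv2.line(c,(0,(v-v0)*k),(6,(v-v0)*k),(0,255,255),1); cv2.putText(c,str(v),(8,(v-v0)*k+4),0,.35,(0,255,255),1)
    cv2.imwrite(name,c)
def ray(n,u,v,z):
    i=camera_info(n);K=i["intrinsics"];T=i["world_from_camera"]
    d=np.array([(u-K[0,2])/K[0,0],-(v-K[1,2])/K[1,1],-1]);d=T[:3,:3]@d;o=T[:3,3]
    return o+d*(z-o[2])/d[2]
def proj(n,p):
    i=camera_info(n);K=i["intrinsics"];T=i["world_from_camera"]
    c=T[:3,:3].T@(np.array(p)-T[:3,3]);return np.array([K[0,2]+K[0,0]*c[0]/-c[2],K[1,2]+K[1,1]*c[1]/c[2]])
E
python3 - <<'E'
from h import *
im=cv2.imread("pics/top0.png")[:,:,::-1]
crop(im,238,145,293,211,9,"pics/blk.png")
crop(im,355,150,410,240,6,"pics/fork.png")
im=cv2.imread("pics/scene0.png")[:,:,::-1]
crop(im,335,220,395,280,9,"pics/sfork.png")
crop(im,265,180,335,230,9,"pics/sblk.png")
E
```

```text
(no output)
```

View pics/blk.png

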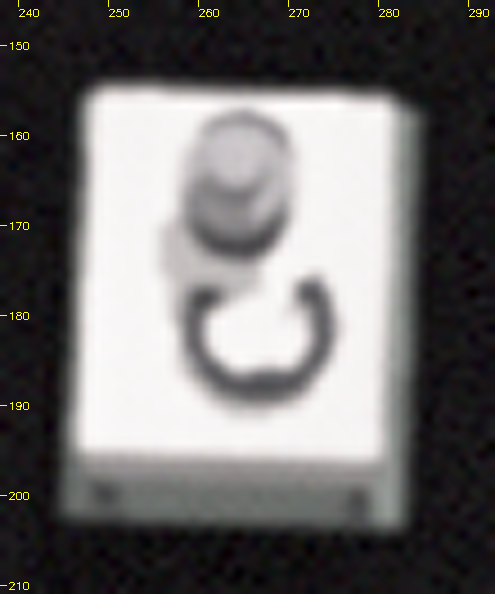

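View pics/fork.png

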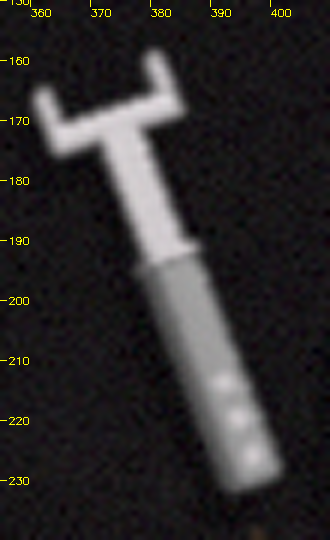

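View pics/sfork.png

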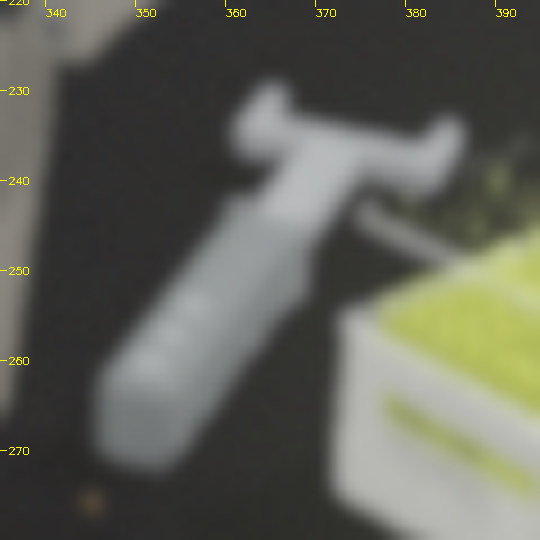

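View pics/sblk.png

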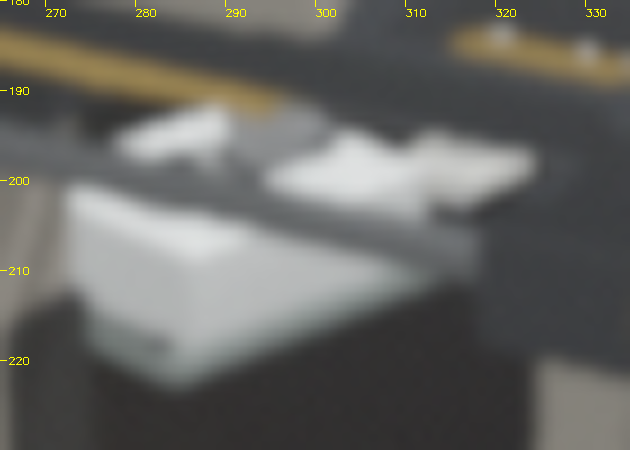

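Run:
```python
from h import *
from scipy.optimize import least_squares
def fit(mod,pix,x0):
    def f(p):
        c,s=np.cos(p[2]),np.sin(p[2])
        return np.ravel([proj("top",[p[0]+c*a-s*b,p[1]+s*a+c*b,z])-np.array(q)+.5 for (a,b,z),q in zip(mod,pix)])
    r=least_squares(f,x0);print(r.x,np.round(r.fun,1));return r.x
M=[(.027,.042,.04),(.027,-.042,.04),(-.077,-.042,.04),(-.077,.042,.04),(-.088,.048,.008),(-.088,-.048,.008)]
P=[(246.7,154.5),(281.8,155.3),(280.8,196.7),(245.3,195.5),(244.3,202.5),(282,203.7)]
b=fit(M,P,[.4,-.1,0])
# fork: handle end top corners z=.024, prong tips z=.017, 
M=[(.107,.0255,.017),(.107,-.0255,.017),(-.08,0.01,.024),(-.08,-.01,.024)]
F=[(360.8,165),(379.8,158.5),(392.5,231.5),(402,228)]
g=fit(M,F,[.4,-.4,.3])
for n,u,v,z in [("clip left jaw",259.5,177.3,.046),("right",271.7,176,.046),("back outer",266.5,190,.046),("left edge",258,182,.046),("right edge",275,181,.046),("stub top c",263.7,162.8,.078),]:
    p=ray("top",u-.5,v-.5,z)[:2]-b[:2];c,s=np.cos(b[2]),np.sin(b[2]);print(n,np.round([c*p[0]+s*p[1],-s*p[0]+c*p[1]],4))
print(proj("top",[*b[:2],0.043]))
for n,u,v in [("timer",279,261),("tape",322,273),("marker",382,285),("green",443,206)]:print(n,ray("top",u,v,.018))
```

```text
[ 0.61152944 -0.14800548 -0.04916196] [ 0.8  0.4 -0.7  0.5 -0.9 -0.3  0.5  0.   0.  -0.2  0.2 -0.4]
[ 0.52141377 -0.4510813   0.29962204] [ 0.1 -0.4 -0.3  0.   1.1 -0.3 -0.9  0.7]
clip left jaw [-0.0315  0.0096]
right [-0.0274 -0.0203]
back outer [-0.0631 -0.0087]
left edge [-0.0435  0.0129]
right edge [-0.0398 -0.0288]
stub top c [-0.0037 -0.0011]
[263.39361047 164.90342289]
timer [ 0.37438547 -0.18163807  0.018     ]
tape [ 0.34288103 -0.28593736  0.018     ]
marker [ 0.3106726  -0.43076553  0.018     ]
green [ 0.50240402 -0.59690505  0.018     ]
```

Run:
```python
from h import *
p=ray("scene",371.5,275.5,0);print(p)
for z in (.02,.03,.04,.05,.06,.07,.08):print(z,proj("scene",[p[0],p[1],z]))
im=cv2.imread("pics/top0.png")[:,:,::-1]
crop(im,400,170,490,235,8,"pics/box.png")
im=cv2.imread("pics/scene0.png")[:,:,::-1]
crop(im,360,220,450,300,8,"pics/sbox.png")
# predicted fork pixels in scene
g=[ 0.52141377,-0.4510813,0.29962204];c,s=np.cos(g[2]),np.sin(g[2])
for a,b,z in [(.107,.0255,.017),(.107,-.0255,.017),(-.08,0.01,.024),(-.08,-.01,.024),(-.08,-.01,0)]:print(proj("scene",[g[0]+c*a-s*b,g[1]+s*a+c*b,z])+.5)
```

```text
[ 0.46438181 -0.52535865  0.        ]
0.02 [372.036303   267.78110443]
0.03 [372.30761632 263.87614925]
0.04 [372.58107079 259.94037697]
0.05 [372.85669186 255.97342133]
0.06 [373.13450537 251.97491027]
0.07 [373.41453759 247.94446576]
0.08 [373.69681522 243.88170371]
[365.42226776 228.94744504]
[384.66070526 232.90300898]
[344.70856996 260.84154327]
[353.09736378 262.87344526]
[352.64239471 272.03817297]
```

View pics/box.png

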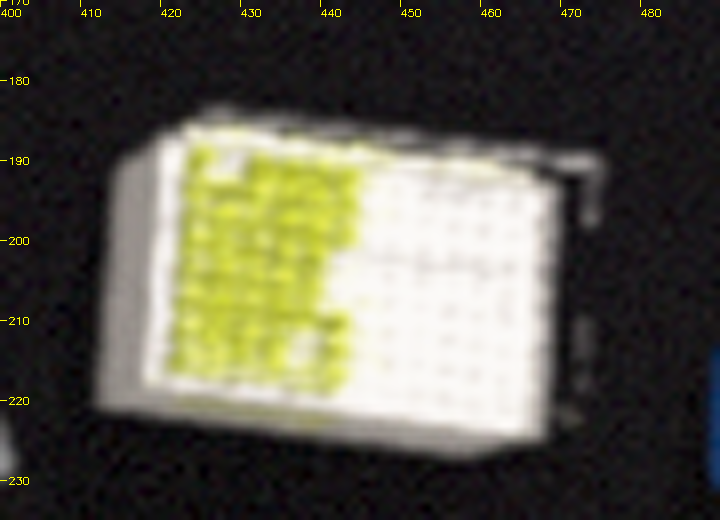

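View pics/sbox.png

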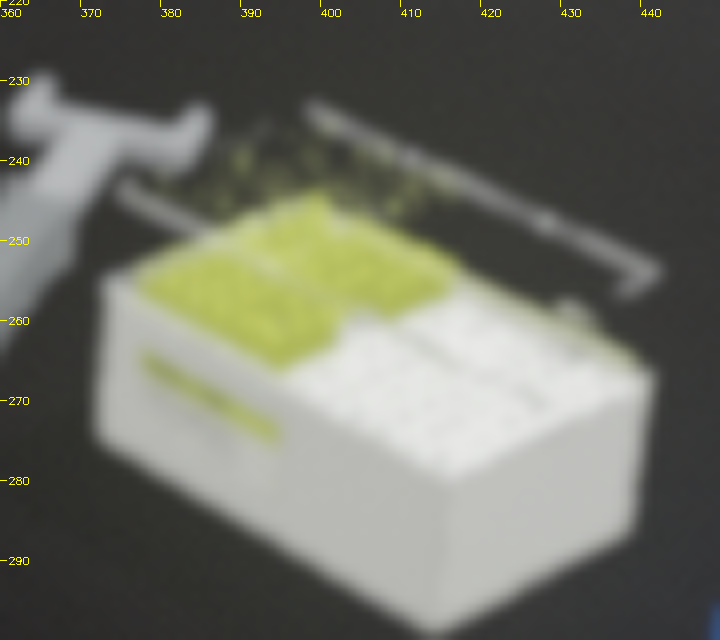

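```bash
python3 -m handwheel '[[20,-3,0,0,1],[45,-8,0,0,1],[70,-12,0,0,0.8],[95,-16,0,0,0.6],[120,-20,0,-1,0.6],[145,-25,0,-2,0.6],[170,-29,0,-3,0.6],[190,-32,0,-4,0.6],[200,-34,0,-4.5,0.6],[205,-35,0,-4.5,0.6]]' 60
```

```text
time_s: 0.93
ee_pos: [0.3308, -0.5297, 0.2143]
orientation: [-0.0, 0.989, 0.15, -0.0]
contact_force: [-0.3, 0.6, 0.4]
opening: 0.6
```

```bash
python3 -m handwheel '[[15,-2,10,0,0.6],[40,-4,25,0,0.6],[65,-6,40,0,0.6],[95,-8,55,0,0.6],[125,-11,70,0,0.6],[155,-14,80,0,0.6],[180,-16,90,0,0.6],[195,-18,95,0,0.6],[202,-18,100,0,0.6],[205,-18.5,100,0,0.6]]' 60
python3 - <<'E'
from h import *
print(env.read_state()["ee_pos"])
im=grab_frame("top");cv2.imwrite("pics/t1.png",im[:,:,::-1]);crop(im,345,130,435,240,5,"pics/t1c.png")
im=grab_frame("scene");cv2.imwrite("pics/s1.png",im[:,:,::-1]);crop(im,310,170,430,290,6,"pics/s1c.png")
E
```

```text
time_s: 1.77
ee_pos: [0.52, -0.4516, 0.1131]
orientation: [-0.001, 0.989, 0.15, -0.001]
contact_force: [-0.3, 0.2, 0.3]
opening: 0.604
[ 0.52000663 -0.45157135  0.11313874]
```

View pics/t1c.png

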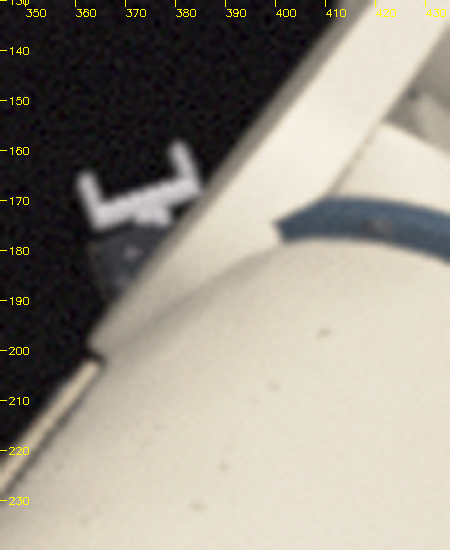

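View pics/s1c.png

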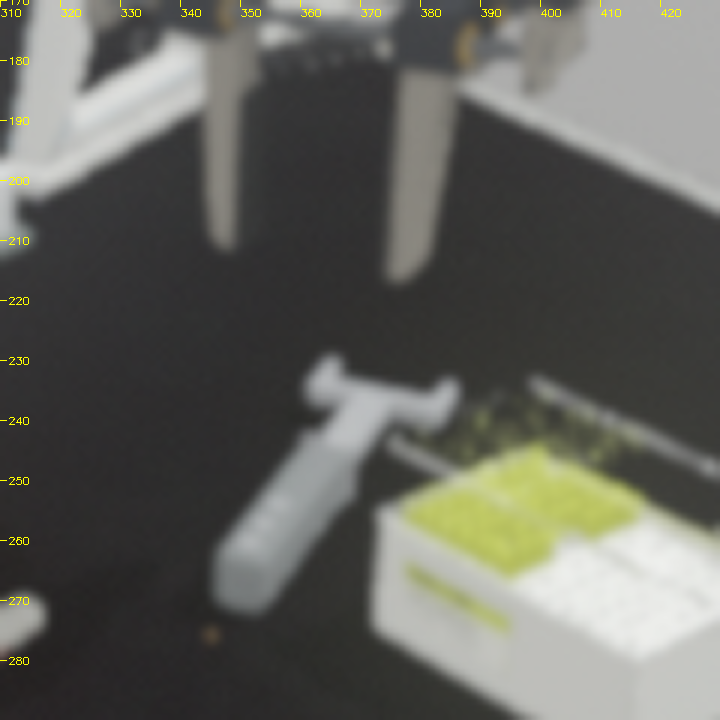

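```bash
python3 - <<'E'
from h import *
s=env.read_state();p=s["ee_pos"]
yt=np.array([.2965,-.955,0])
for k in(-.0278,.0278):print(proj("scene",p+yt*k)+.5,proj("scene",p+yt*(k*1.0+np.sign(k)*.018))+.5)
E
python3 -m handwheel '[[1.5,0,10,0,0.6],[1.5,0,20,0,0.6],[1.5,0,30,0,0.6],[1.5,0,40,0,0.6],[1.5,0,50,0,0.6],[1.5,0,55,0,0.6],[1.5,0,60,0,0.6],[1.5,0,65,0,0.6],[1.5,0,70,0,0.6],[1.5,0,70,0,0.6]]' 60
```

```text
[351.4512968  210.29243873] [344.18242443 208.91804643]
[374.59373847 214.66819219] [382.31778177 216.12864782]
time_s: 2.7
ee_pos: [0.5212, -0.4513, 0.0436]
orientation: [-0.0, 0.989, 0.15, -0.0]
contact_force: [0.5, 1.0, 0.5]
opening: 0.602
```

```bash
python3 -m handwheel '[[0,0,6,0,0.6],[0,0,12,0,0.6],[0,0,18,0,0.6],[0,0,23,0,0.6],[0,0,28,0,0.6],[0,0,32,0,0.6],[0,0,35,0,0.6],[0,0,37,0,0.6],[0,0,38.5,0,0.6],[0,0,38.5,0,0.6]]' 60
python3 - <<'E'
from h import *
im=grab_frame("scene");crop(im,320,170,440,290,6,"pics/s2c.png")
E
```

```text
time_s: 3.53
ee_pos: [0.5215, -0.4517, 0.0059]
orientation: [-0.0, 0.989, 0.15, -0.0]
contact_force: [-0.8, 1.0, 0.1]
opening: 0.6
```

View pics/s2c.png

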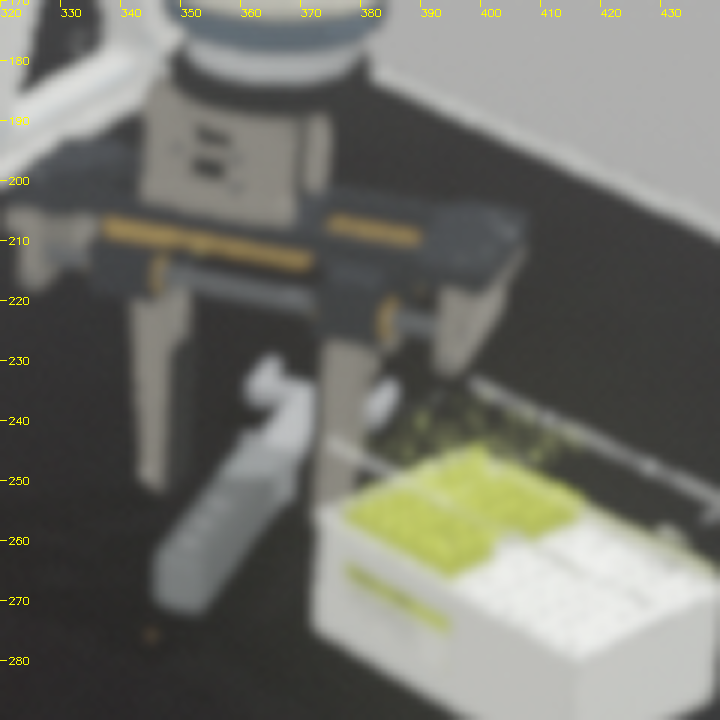

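```bash
python3 -m handwheel '[[0,0,0,0,0.4],[0,0,0,0,0.3],[0,0,0,0,0.2],[0,0,0,0,0.1],[0,0,0,0,0.1],[0,0,0,0,0.1],[0,0,0,0,0.1],[0,0,0,0,0.1],[0,0,0,0,0.1],[0,0,0,0,0.1]]' 60
python3 -m handwheel '[[0,0,0,0,0],[0,0,0,0,0],[0,0,-2,0,0],[0,0,-5,0,0],[0,0,-10,0,0],[0,0,-20,0,0],[0,0,-35,0,0],[0,0,-50,0,0],[0,0,-60,0,0],[0,0,-65,0,0]]' 60
python3 - <<'E'
from h import *
im=grab_frame("scene");crop(im,320,150,440,270,6,"pics/s3c.png")
im=grab_frame("top");cv2.imwrite("pics/t3.png",im[:,:,::-1])
E
```

```text
time_s: 4.42
ee_pos: [0.5217, -0.4518, 0.0062]
orientation: [0.0, 0.989, 0.15, 0.0]
contact_force: [0.2, -1.2, 1.1]
opening: 0.212
time_s: 5.25
ee_pos: [0.5227, -0.4526, 0.0742]
orientation: [0.001, 0.989, 0.15, 0.001]
contact_force: [0.2, -0.4, -1.7]
opening: 0.213
```

View pics/s3c.png

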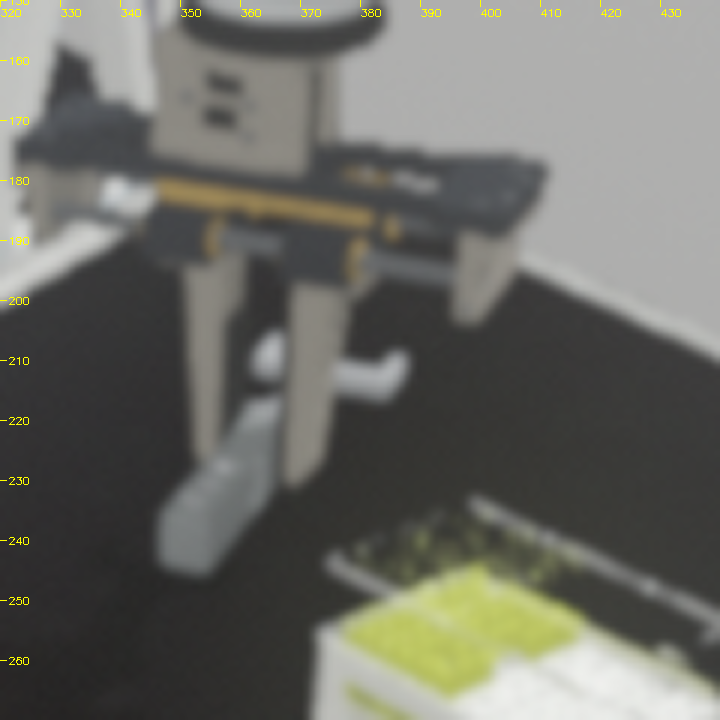

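View pics/t3.png

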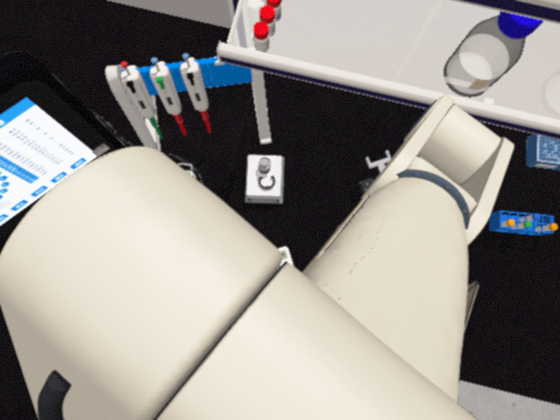

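```bash
cat >> h.py <<'E'
B=np.array([0.61153,-0.14800,-0.04916])
def b2w(x,y):
    c,s=np.cos(B[2]),np.sin(B[2]);return np.array([B[0]+c*x-s*y,B[1]+s*x+c*y])
def w2b(p):
    c,s=np.cos(B[2]),np.sin(B[2]);p=np.array(p[:2])-B[:2];return np.array([c*p[0]+s*p[1],-s*p[0]+c*p[1]])
def st():
    s=env.read_state();o=s["orientation"];yaw=2*np.arctan2(o[2],o[1]);return s,s["ee_pos"],yaw
def go(tb,yawb,z):
    s,p,yaw=st();t=b2w(*tb);d=t-p[:2];c,n=np.cos(yaw),np.sin(yaw)
    print("now",np.round(p,4),"yaw_b",round(yaw-B[2],4),"F",np.round(s["contact_force"],1),"shift mm",np.round(1000*np.array([c*d[0]+n*d[1],n*d[0]-c*d[1],p[2]-z]),1),"spin",round(np.degrees(-(yawb+B[2]-yaw)),2))
E
python3 - <<'E'
from h import *
a=.175;u=np.array([np.cos(a),np.sin(a)])
go(np.array([-.041,-.0077])-u*(.047+.090),a,.075)
E
```

```text
now [ 0.5223 -0.4523  0.073 ] yaw_b 0.3495 F [ 0.7 -0.7 -1.8] shift mm [  -0.8 -294.9   -2. ] spin 10.0
```

```bash
python3 -m handwheel '[[-5,-10,-5,0,0],[-10,-35,-5,1,0],[-15,-65,-5,2,0],[-15,-100,-5,4,0],[-15,-135,-5,6,0],[-15,-170,-5,8,0],[-12,-205,-5,10,0],[-8,-240,-5,10,0],[-4,-265,-5,10,0],[-1,-280,-5,10,0]]' 60
python3 - <<'E'
from h import *
a=.175;u=np.array([np.cos(a),np.sin(a)])
go(np.array([-.041,-.0077])-u*(.047+.090),a,.06)
im=grab_frame("top");cv2.imwrite("pics/t4.png",im[:,:,::-1])
im=grab_frame("scene");cv2.imwrite("pics/s4.png",im[:,:,::-1])
E
```

```text
time_s: 6.18
ee_pos: [0.435, -0.1814, 0.0755]
orientation: [-0.001, 0.998, 0.063, -0.001]
contact_force: [0.6, -0.9, -1.7]
opening: 0.215
now [ 0.435  -0.1814  0.0755] yaw_b 0.1758 F [ 0.6 -0.9 -1.7] shift mm [  0.6 -10.5  15.5] spin 0.05
```

View pics/t4.png

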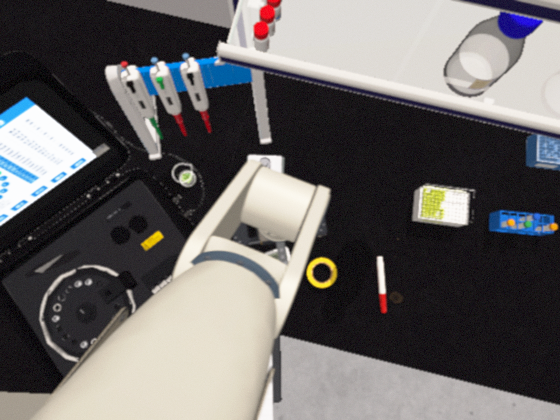

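View pics/s4.png

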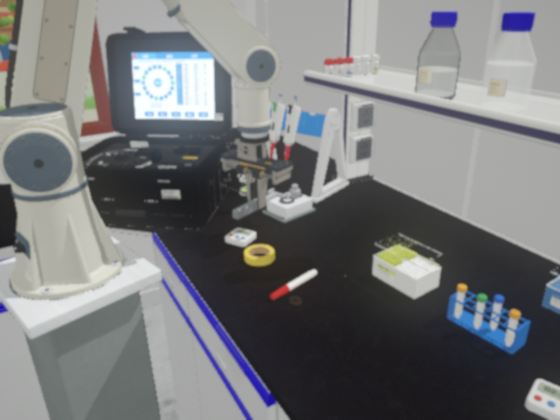

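```bash
python3 -m handwheel '[[0,-3,3,0,0],[0,-6,7,0,0],[0,-9,11,0,0],[0,-10.5,15,0,0],[0,-10.5,19,0,0],[0,-10.5,22,0,0],[0,-10.5,25,0,0],[0,-10.5,26.5,0,0],[0,-10.5,27,0,0],[0,-10.5,27,0,0]]' 60
python3 - <<'E'
from h import *
a=.175;u=np.array([np.cos(a),np.sin(a)])
go(np.array([-.041,-.0077])-u*(.047+.090),a,.0402)
im=grab_frame("scene");crop(im,230,170,325,240,8,"pics/s5.png")
print("groove",proj("scene",[*b2w(-.004,0),.078])+.5,"clip",proj("scene",[*b2w(-.041,-.0077),.046])+.5)
for q in [(.027,-.042),(-.077,-.042),(-.077,.042)]: print(proj("scene",[*b2w(*q),.04])+.5)
s,p,yaw=st();c,n=np.cos(yaw),np.sin(yaw)
for a_,b_,z in [(.107,.0255,.011),(.107,-.0255,.011),(.088,-.0285,.011),(-.08,-.01,.018),(-.08,-.01,-.006)]:
  print("fork",a_,b_,proj("scene",[p[0]+c*a_-n*b_,p[1]+n*a_+c*b_,p[2]+z])+.5)
E
```

```text
time_s: 7.12
ee_pos: [0.4364, -0.1742, 0.049]
orientation: [-0.0, 0.998, 0.063, -0.0]
contact_force: [-0.4, 0.4, -1.7]
opening: 0.208
now [ 0.4364 -0.1742  0.049 ] yaw_b 0.1748 F [-0.4  0.4 -1.7] shift mm [-1.7 -3.5  8.8] spin -0.01
groove [294.31668841 184.53825267] clip [286.79019427 199.03516091]
[312.20801995 197.81380615]
[285.56812547 208.08622113]
[265.97427312 199.55306946]
fork 0.107 0.0255 [274.46481196 195.85511531]
fork 0.107 -0.0255 [288.82922164 199.98918512]
fork 0.088 -0.0285 [285.47671431 202.46931046]
fork -0.08 -0.01 [238.39327291 219.96149999]
fork -0.08 -0.01 [238.93080069 228.56222873]
```

View pics/s5.png

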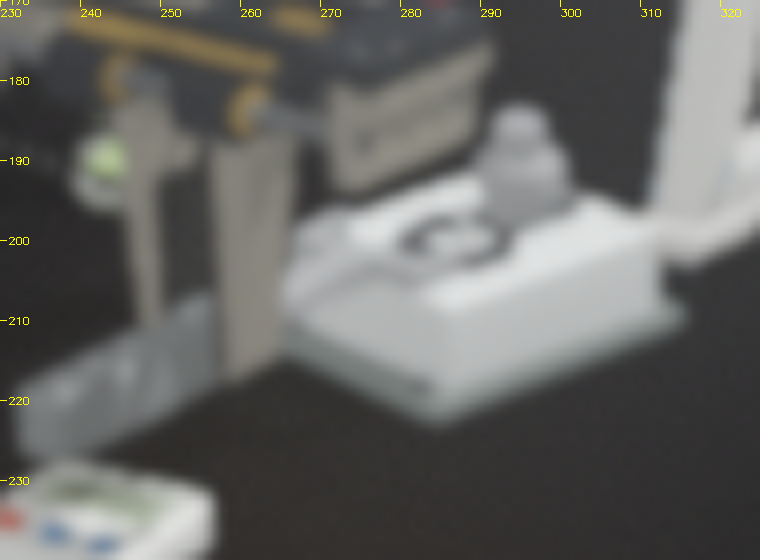

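```bash
python3 -m handwheel '[[0,-1,0,0,0],[-0.5,-2,0,0,0],[-1,-3,0,0,0],[-1.5,-3.5,0,0,0],[-1.5,-3.5,0,0,0],[-1.5,-3.5,0,0,0],[-1.5,-3.5,0,0,0],[-1.5,-3.5,0,0,0],[-1.5,-3.5,0,0,0],[-1.5,-3.5,0,0,0]]' 60
python3 - <<'E'
from h import *
a=.175;u=np.array([np.cos(a),np.sin(a)])
go(np.array([-.041,-.0077])-u*(.047+.090),a,.0402)
im=np.mean([grab_frame("scene").astype(float) for _ in range(4)],0)
im=np.clip((im-60)*1.4,0,255).astype(np.uint8)
crop(im,255,180,315,225,13,"pics/s6.png")
s,p,yaw=st();c,n=np.cos(yaw),np.sin(yaw)
for a_,b_,z in [(.107,.0255,.011),(.107,-.0255,.011),(.09,-.0225,.011),(.09,.0225,.011),(.08,-.0285,.011)]:
  print("fork",a_,b_,proj("scene",[p[0]+c*a_-n*b_,p[1]+n*a_+c*b_,p[2]+z])+.5)
E
```

```text
time_s: 8.0
ee_pos: [0.4345, -0.1708, 0.0491]
orientation: [-0.0, 0.998, 0.063, -0.0]
contact_force: [0.2, 0.2, -1.5]
opening: 0.211
now [ 0.4345 -0.1708  0.0491] yaw_b 0.1749 F [ 0.2  0.2 -1.5] shift mm [-0.2  0.   8.9] spin -0.0
fork 0.107 0.0255 [273.13911119 195.75219508]
fork 0.107 -0.0255 [287.4625282  199.88076863]
fork 0.09 -0.0225 [282.81695547 201.61437186]
fork 0.09 0.0225 [270.14010147 197.89969266]
fork 0.08 -0.0285 [282.29006926 203.30971788]
```

View pics/s6.png

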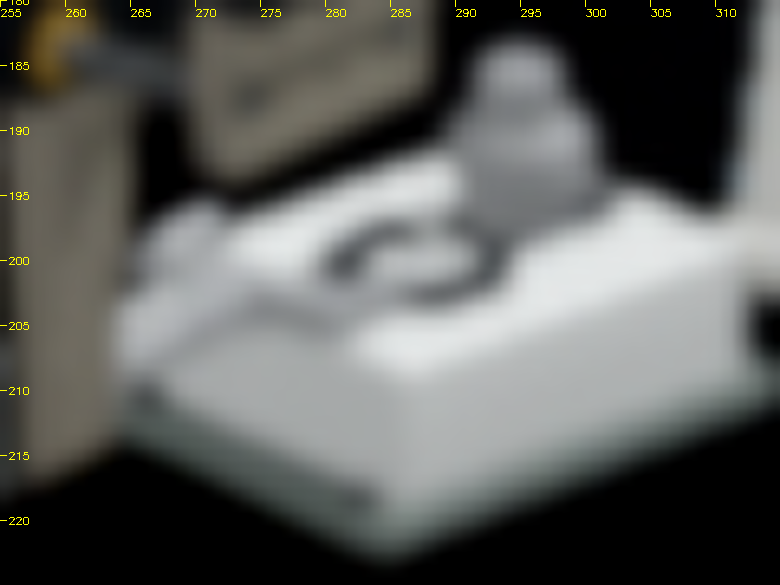

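```bash
python3 -m handwheel '[[0,0,1,0,0],[0,0,2,0,0],[0,0,3,0,0],[0,0,4,0,0],[0,0,4.5,0,0],[0,0,5,0,0],[0,0,5.5,0,0],[0,0,6,0,0],[0,0,6,0,0],[0,0,6,0,0]]'
python3 -m handwheel '[[0,0,0.3,0,0],[0,0,0.6,0,0],[0,0,0.9,0,0],[0,0,1.2,0,0],[0,0,1.5,0,0],[0,0,1.5,0,0],[0,0,1.5,0,0],[0,0,1.5,0,0],[0,0,1.5,0,0],[0,0,1.5,0,0]]'
python3 -m handwheel '[[0,0,0.3,0,0],[0,0,0.6,0,0],[0,0,0.9,0,0],[0,0,1.2,0,0],[0,0,1.5,0,0],[0,0,1.5,0,0],[0,0,1.5,0,0],[0,0,1.5,0,0],[0,0,1.5,0,0],[0,0,1.5,0,0]]'
python3 -c "
from h import *
print(env.read_state()['wrist_torque'],env.read_state()['contact_force'])"
```

```text
time_s: 9.03
ee_pos: [0.4345, -0.1708, 0.0431]
orientation: [0.0, 0.998, 0.063, -0.0]
contact_force: [0.1, -0.6, -1.6]
opening: 0.21
time_s: 9.87
ee_pos: [0.4345, -0.1708, 0.0416]
orientation: [0.0, 0.998, 0.063, 0.0]
contact_force: [-0.2, -0.2, -1.7]
opening: 0.211
time_s: 10.7
ee_pos: [0.4345, -0.1708, 0.0401]
orientation: [0.0, 0.998, 0.063, 0.0]
contact_force: [-0.9, -0.1, -1.7]
opening: 0.21
[ 0.0527185  -0.02954538 -0.03512008] [-0.92561926 -0.0904259  -1.70940339]
```

```bash
python3 -m handwheel '[[0,0,0.3,0,0],[0,0,0.6,0,0],[0,0,0.8,0,0],[0,0,1,0,0],[0,0,1,0,0],[0,0,1,0,0],[0,0,1,0,0],[0,0,1,0,0],[0,0,1,0,0],[0,0,1,0,0]]'
python3 -c "
from h import *
print(env.read_state()['wrist_torque'],env.read_state()['contact_force'])"
python3 -m handwheel '[[0,0,0.2,0,0],[0,0,0.4,0,0],[0,0,0.6,0,0],[0,0,0.8,0,0],[0,0,1,0,0],[0,0,1,0,0],[0,0,1,0,0],[0,0,1,0,0],[0,0,1,0,0],[0,0,1,0,0]]'
python3 -c "
from h import *
print(env.read_state()['wrist_torque'],env.read_state()['contact_force'])"
```

```text
time_s: 11.53
ee_pos: [0.4345, -0.1708, 0.0391]
orientation: [-0.0, 0.998, 0.063, -0.0]
contact_force: [0.5, 0.6, -1.7]
opening: 0.214
[ 0.02756085 -0.02359635 -0.03136806] [ 0.54338671  0.56524246 -1.73778433]
time_s: 12.37
ee_pos: [0.4345, -0.1708, 0.0381]
orientation: [0.0, 0.998, 0.063, -0.0]
contact_force: [-0.2, 0.4, -1.2]
opening: 0.211
[ 0.00934693 -0.04501232  0.00295034] [-0.20298409  0.38188533 -1.20798854]
```

```bash
python3 -m handwheel '[[0,0,-0.7,0,0],[0,0,-1.4,0,0],[2,0,-1.4,0,0],[5,0,-1.4,0,0],[8,0,-1.4,0,0],[11,0,-1.4,0,0],[14,0,-1.4,0,0],[16,0,-1.4,0,0],[17,0,-1.4,0,0],[17,0,-1.4,0,0]]'
python3 - <<'E'
from h import *
im=np.mean([grab_frame("scene").astype(float) for _ in range(3)],0)
im=np.clip((im-60)*1.4,0,255).astype(np.uint8)
crop(im,255,180,315,225,13,"pics/s7.png")
s,p,yaw=st();c,n=np.cos(yaw),np.sin(yaw);print(s["contact_force"])
for a_,b_,z in [(.107,.0255,.011),(.107,-.0255,.011)]:
  print("fork",a_,b_,proj("scene",[p[0]+c*a_-n*b_,p[1]+n*a_+c*b_,p[2]+z])+.5)
E
```

```text
time_s: 13.2
ee_pos: [0.4516, -0.1686, 0.0394]
orientation: [0.0, 0.998, 0.063, 0.0]
contact_force: [-0.0, 0.3, -2.5]
opening: 0.212
[ 0.62406897 -0.49908888 -1.80674506]
fork 0.107 0.0255 [276.90256393 197.01746684]
fork 0.107 -0.0255 [291.14054226 201.12440574]
```

View pics/s7.png

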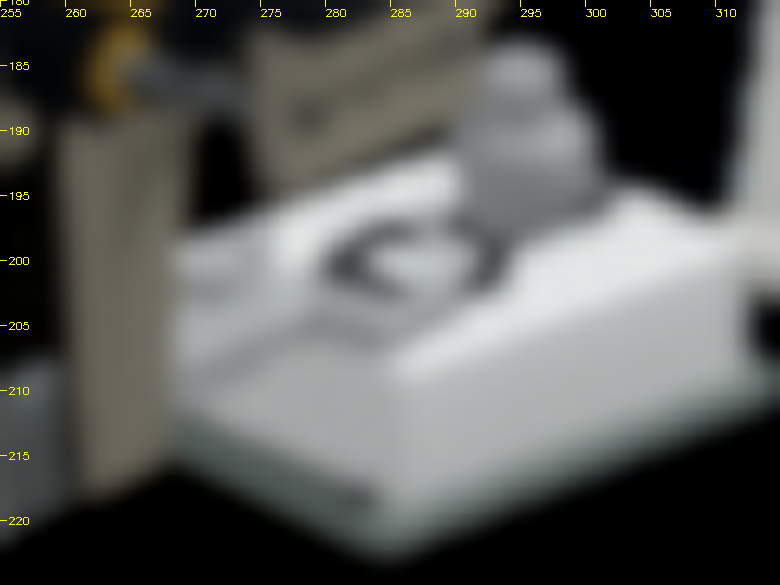

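```bash
python3 -m handwheel '[[1,0,0,0,0],[2,0,0,0,0],[3,0,0,0,0],[4,0,0,0,0],[5,0,0,0,0],[6,0,0,0,0],[7,0,0,0,0],[8,0,0,0,0],[9,0,0,0,0],[10,0,0,0,0]]'
python3 - <<'E'
from h import *
im=np.mean([grab_frame("scene").astype(float) for _ in range(3)],0)
im=np.clip((im-60)*1.4,0,255).astype(np.uint8)
crop(im,255,180,315,225,13,"pics/s8.png")
s,p,yaw=st();print(s["contact_force"])
E
```

```text
time_s: 14.18
ee_pos: [0.4614, -0.1674, 0.0395]
orientation: [-0.0, 0.998, 0.063, -0.0]
contact_force: [0.3, 0.3, -2.0]
opening: 0.21
[ 0.04005582 -0.08666812 -0.84486717]
```

View pics/s8.png

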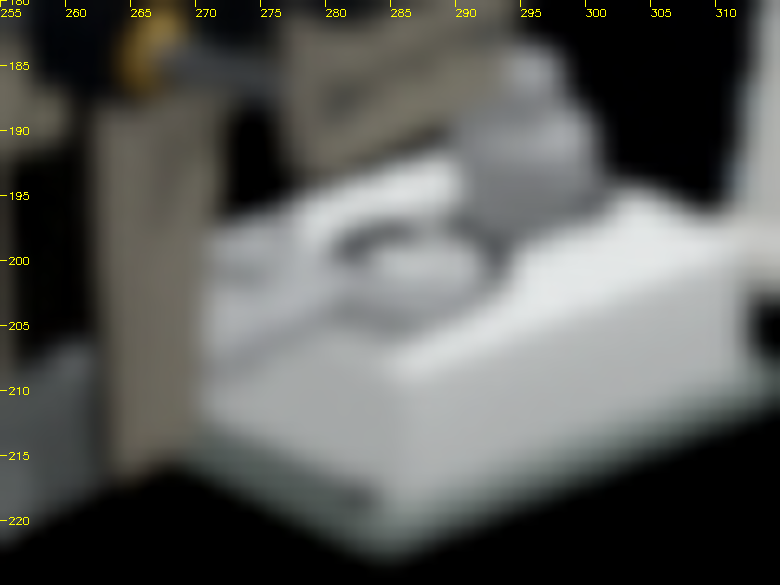

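```bash
python3 -m handwheel '[[1,0,0,0,0],[2,0,0,0,0],[3,-0.1,0,0,0],[4,-0.2,0,0,0],[5,-0.3,0,0,0],[6,-0.4,0,0,0],[7,-0.4,0,0,0],[8,-0.5,0,0,0],[9,-0.5,0,0,0],[10,-0.5,0,0,0]]'
python3 - <<'E'
from h import *
im=np.mean([grab_frame("scene").astype(float) for _ in range(3)],0)
im=np.clip((im-60)*1.4,0,255).astype(np.uint8)
crop(im,255,180,315,225,13,"pics/s9.png")
s,p,yaw=st();print(s["contact_force"],w2b(p),yaw-B[2],w2b(p[:2]+.112*np.array([np.cos(yaw),np.sin(yaw)])))
E
```

```text
time_s: 15.17
ee_pos: [0.4712, -0.1656, 0.0395]
orientation: [-0.0, 0.998, 0.063, -0.0]
contact_force: [-0.7, -0.5, -1.8]
opening: 0.215
[-0.47706353  1.00658978 -2.06435856] [-0.1391632  -0.02454525] 0.17503427570047664 [-0.0288745  -0.00504136]
```

View pics/s9.png

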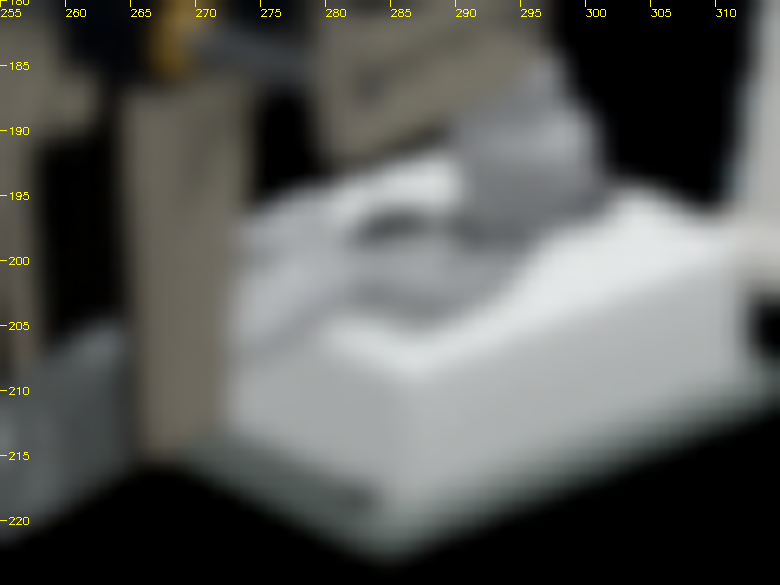

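```bash
python3 -m handwheel '[[1,0,0,0,0],[2,0,0,0,0],[3,0,0,0,0],[4,-0.1,0,0,0],[4.5,-0.2,0,0,0],[5,-0.3,0,0,0],[5.5,-0.3,0,0,0],[6,-0.3,0,0,0],[6,-0.3,0,0,0],[6,-0.3,0,0,0]]'
python3 -m handwheel '[[0.5,0,0,0,0],[1,0,0,0,0],[1.5,0,0,0,0],[2,0,0,0,0],[2.5,0,0,0,0],[3,0,0,0,0],[3,0,0,0,0],[3,0,0,0,0],[3,0,0,0,0],[3,0,0,0,0]]'
python3 - <<'E'
from h import *
s,p,yaw=st();print(s["contact_force"],w2b(p),yaw-B[2],w2b(p[:2]+.112*np.array([np.cos(yaw),np.sin(yaw)])))
E
```

```text
time_s: 16.15
ee_pos: [0.4771, -0.1646, 0.0395]
orientation: [0.0, 0.998, 0.063, 0.0]
contact_force: [0.5, 0.7, -1.1]
opening: 0.211
time_s: 16.98
ee_pos: [0.4801, -0.1643, 0.0395]
orientation: [0.0, 0.998, 0.063, 0.0]
contact_force: [-0.8, -0.9, -1.1]
opening: 0.211
[-0.7733051  -0.85030418 -1.10058406] [-0.13048004 -0.02269412] 0.17500005677213054 [-0.02019067 -0.00319401]
```

```bash
python3 -m handwheel '[[0.5,0,0,0,0],[1,0,0,0,0],[1.5,0,0,0,0],[2,0,0,0,0],[2.5,0,0,0,0],[3,0,0,0,0],[3,0,0,0,0],[3,0,0,0,0],[3,0,0,0,0],[3,0,0,0,0]]'
python3 -m handwheel '[[0.5,0,0,0,0],[1,0,0,0,0],[1.5,0,0,0,0],[2,0,0,0,0],[2.5,0,0,0,0],[3,0,0,0,0],[3,0,0,0,0],[3,0,0,0,0],[3,0,0,0,0],[3,0,0,0,0]]'
python3 - <<'E'
from h import *
im=np.mean([grab_frame("scene").astype(float) for _ in range(3)],0)
im=np.clip((im-60)*1.4,0,255).astype(np.uint8)
crop(im,255,180,315,225,13,"pics/s10.png")
s,p,yaw=st();print(s["contact_force"],w2b(p),yaw-B[2],w2b(p[:2]+.112*np.array([np.cos(yaw),np.sin(yaw)])))
E
```

```text
time_s: 17.82
ee_pos: [0.4829, -0.1639, 0.0394]
orientation: [-0.0, 0.998, 0.063, -0.0]
contact_force: [-1.4, -1.5, -0.5]
opening: 0.213
time_s: 18.65
ee_pos: [0.4844, -0.1634, 0.0391]
orientation: [-0.0, 0.998, 0.063, -0.001]
contact_force: [-7.0, -2.6, 0.7]
opening: 0.212
[-7.14133144 -3.0515163   0.87117957] [-0.12624395 -0.0215744 ] 0.17491463947059127 [-0.01595292 -0.0020837 ]
```

View pics/s10.png

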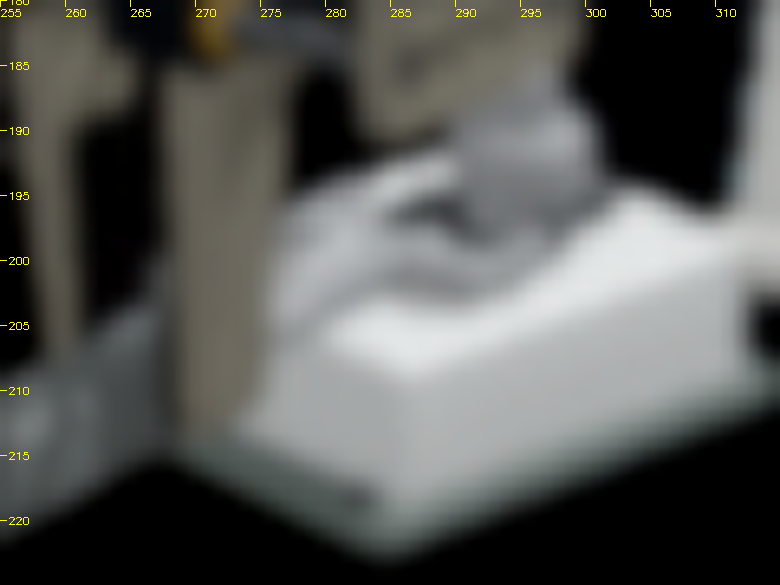

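```bash
python3 -m handwheel '[[0.2,0.1,0,0,0],[0.4,0.2,0,0,0],[0.6,0.3,0,0,0],[0.8,0.4,0,0,0],[1,0.4,0,0,0],[1,0.4,0,0,0],[1,0.4,0,0,0],[1,0.4,0,0,0],[1,0.4,0,0,0],[1,0.4,0,0,0]]'
python3 -m handwheel '[[0.2,0,0,0,0],[0.4,0,0,0,0],[0.6,0,0,0,0],[0.8,0,0,0,0],[1,0,0,0,0],[1,0,0,0,0],[1,0,0,0,0],[1,0,0,0,0],[1,0,0,0,0],[1,0,0,0,0]]'
python3 - <<'E'
from h import *
s,p,yaw=st();print(s["contact_force"],w2b(p),yaw-B[2],w2b(p[:2]+.112*np.array([np.cos(yaw),np.sin(yaw)])))
E
```

```text
time_s: 19.63
ee_pos: [0.4847, -0.1635, 0.039]
orientation: [-0.001, 0.998, 0.063, -0.002]
contact_force: [-9.1, -1.1, 1.0]
opening: 0.215
time_s: 20.47
ee_pos: [0.4859, -0.1634, 0.039]
orientation: [-0.0, 0.998, 0.063, -0.002]
contact_force: [-8.8, -3.7, 1.7]
opening: 0.212
[-8.81650689 -3.67416221  1.71028547] [-0.12469986 -0.02158327] 0.17493486819182916 [-0.01440922 -0.00209034]
```

```bash
python3 -m handwheel '[[0.2,0.1,-0.2,0,0],[0.4,0.2,-0.4,0,0],[0.6,0.3,-0.5,0,0],[0.8,0.4,-0.5,0,0],[1,0.4,-0.5,0,0],[1,0.4,-0.5,0,0],[1,0.4,-0.5,0,0],[1,0.4,-0.5,0,0],[1,0.4,-0.5,0,0],[1,0.4,-0.5,0,0]]'
python3 -m handwheel '[[0.2,0,0,0,0],[0.4,0,0,0,0],[0.6,0,0,0,0],[0.8,0,0,0,0],[1,0,0,0,0],[1,0,0,0,0],[1,0,0,0,0],[1,0,0,0,0],[1,0,0,0,0],[1,0,0,0,0]]'
python3 - <<'E'
from h import *
s,p,yaw=st();print(s["contact_force"],w2b(p),yaw-B[2],w2b(p[:2]+.112*np.array([np.cos(yaw),np.sin(yaw)])))
E
```

```text
time_s: 21.3
ee_pos: [0.4875, -0.1638, 0.0395]
orientation: [-0.0, 0.998, 0.063, -0.001]
contact_force: [-6.2, -2.5, -1.2]
opening: 0.211
time_s: 22.13
ee_pos: [0.489, -0.1637, 0.0396]
orientation: [-0.0, 0.998, 0.063, -0.001]
contact_force: [-5.2, -3.2, -1.3]
opening: 0.209
[-5.16100574 -3.19108196 -1.34508371] [-0.12158442 -0.02172939] 0.1749200988450391 [-0.01129349 -0.00223809]
```

```bash
python3 -m handwheel '[[0.2,0,0,0,0],[0.4,0,0,0,0],[0.6,0,0,0,0],[0.8,0,0,0,0],[1,0,0,0,0],[1.2,0,0,0,0],[1.4,0,0,0,0],[1.5,0,0,0,0],[1.5,0,0,0,0],[1.5,0,0,0,0]]'
python3 - <<'E'
from h import *
im=np.mean([grab_frame("scene").astype(float) for _ in range(3)],0)
im=np.clip((im-60)*1.4,0,255).astype(np.uint8)
crop(im,255,180,315,225,13,"pics/s11.png")
s,p,yaw=st();print(s["contact_force"],w2b(p),yaw-B[2],w2b(p[:2]+.112*np.array([np.cos(yaw),np.sin(yaw)])))
E
```

```text
time_s: 22.97
ee_pos: [0.4919, -0.1637, 0.04]
orientation: [0.0, 0.998, 0.063, 0.0]
contact_force: [-1.1, -2.0, -1.8]
opening: 0.21
[-1.11783226 -2.0865031  -2.29058464] [-0.11861789 -0.02150525] 0.17499178648933678 [-0.00832836 -0.00200604]
```

View pics/s11.png

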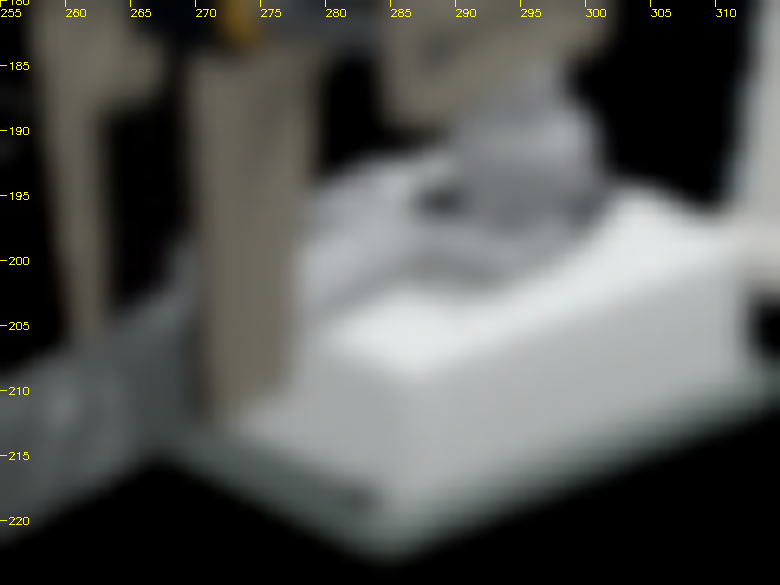

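```bash
python3 -m handwheel '[[0.3,0.1,0,0,0],[0.6,0.2,0,0,0],[0.9,0.3,0,0,0],[1.2,0.4,0,0,0],[1.5,0.5,0,0,0],[1.5,0.5,0,0,0],[1.5,0.5,0,0,0],[1.5,0.5,0,0,0],[1.5,0.5,0,0,0],[1.5,0.5,0,0,0]]'
python3 - <<'E'
from h import *
s,p,yaw=st();print(s["contact_force"],s["wrist_torque"],w2b(p),yaw-B[2],w2b(p[:2]+.112*np.array([np.cos(yaw),np.sin(yaw)])))
E
```

```text
time_s: 23.95
ee_pos: [0.4932, -0.1639, 0.04]
orientation: [0.0, 0.998, 0.063, 0.0]
contact_force: [0.1, 0.7, -1.6]
opening: 0.214
[ 0.12699649  0.70372212 -1.60186241] [-0.07203995 -0.04848739 -0.04205472] [-0.11739977 -0.02167815] 0.17499862297630098 [-0.00711037 -0.00217819]
```

Free now. Close up slowly to the seated clip.

```bash
python3 -m handwheel '[[0.2,0,0,0,0],[0.4,0,0,0,0],[0.6,0,0,0,0],[0.8,0,0,0,0],[1,0,0,0,0],[1.2,0,0,0,0],[1.4,0,0,0,0],[1.5,0,0,0,0],[1.5,0,0,0,0],[1.5,0,0,0,0]]'
python3 -m handwheel '[[0.2,0,0,0,0],[0.4,0,0,0,0],[0.6,0,0,0,0],[0.8,0,0,0,0],[1,0,0,0,0],[1,0,0,0,0],[1,0,0,0,0],[1,0,0,0,0],[1,0,0,0,0],[1,0,0,0,0]]'
python3 - <<'E'
from h import *
s,p,yaw=st();print(s["contact_force"],s["wrist_torque"],w2b(p),yaw-B[2],w2b(p[:2]+.112*np.array([np.cos(yaw),np.sin(yaw)])))
E
```

```text
time_s: 24.78
ee_pos: [0.4946, -0.1637, 0.04]
orientation: [-0.0, 0.998, 0.063, -0.0]
contact_force: [0.2, 0.2, -1.6]
opening: 0.215
time_s: 25.62
ee_pos: [0.4956, -0.1636, 0.04]
orientation: [-0.0, 0.998, 0.063, -0.0]
contact_force: [0.7, 0.6, -1.4]
opening: 0.211
[ 0.7207718   0.59708032 -1.37153522] [ 0.08122303 -0.02574307 -0.00686976] [-0.11505355 -0.02128102] 0.1749043978142252 [-0.00476231 -0.00179146]
```

```bash
python3 -m handwheel '[[0.2,0,0,0,0],[0.4,0,0,0,0],[0.6,0,0,0,0],[0.8,0,0,0,0],[1,0,0,0,0],[1,0,0,0,0],[1,0,0,0,0],[1,0,0,0,0],[1,0,0,0,0],[1,0,0,0,0]]'
python3 -m handwheel '[[0.2,0,0,0,0],[0.4,0,0,0,0],[0.6,0,0,0,0],[0.8,0,0,0,0],[1,0,0,0,0],[1,0,0,0,0],[1,0,0,0,0],[1,0,0,0,0],[1,0,0,0,0],[1,0,0,0,0]]'
python3 - <<'E'
from h import *
s,p,yaw=st();print(s["contact_force"],s["wrist_torque"],w2b(p),yaw-B[2],w2b(p[:2]+.112*np.array([np.cos(yaw),np.sin(yaw)])))
im=np.mean([grab_frame("scene").astype(float) for _ in range(3)],0)
im=np.clip((im-60)*1.4,0,255).astype(np.uint8)
crop(im,255,180,315,225,13,"pics/s12.png")
E
```

```text
time_s: 26.45
ee_pos: [0.4966, -0.1635, 0.04]
orientation: [-0.0, 0.998, 0.063, 0.0]
contact_force: [0.0, -0.5, -2.6]
opening: 0.209
time_s: 27.28
ee_pos: [0.4976, -0.1634, 0.04]
orientation: [0.0, 0.998, 0.063, 0.0]
contact_force: [-0.1, 0.7, -1.8]
opening: 0.212
[-0.09329468  0.6874148  -1.83333171] [ 0.04795669  0.0528218  -0.02554857] [-0.11305232 -0.02094364] 0.17494664386164463 [-0.00276191 -0.00144941]
```

View pics/s12.png

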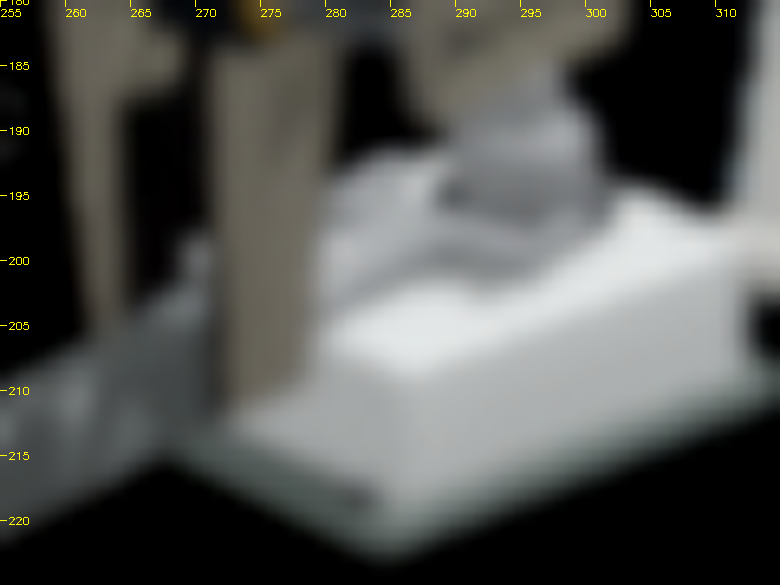

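```bash
python3 -m handwheel '[[0.2,0,0,0,0],[0.4,0,0,0,0],[0.6,0,0,0,0],[0.8,0,0,0,0],[1,0,0,0,0],[1.2,0,0,0,0],[1.4,0,0,0,0],[1.5,0,0,0,0],[1.5,0,0,0,0],[1.5,0,0,0,0]]'
python3 -m handwheel '[[0.2,0,0,0,0],[0.4,0,0,0,0],[0.6,0,0,0,0],[0.8,0,0,0,0],[1,0,0,0,0],[1.2,0,0,0,0],[1.4,0,0,0,0],[1.5,0,0,0,0],[1.5,0,0,0,0],[1.5,0,0,0,0]]'
python3 - <<'E'
from h import *
s,p,yaw=st();print(s["contact_force"],s["wrist_torque"],w2b(p),yaw-B[2],w2b(p[:2]+.112*np.array([np.cos(yaw),np.sin(yaw)])))
E
```

```text
time_s: 28.27
ee_pos: [0.4991, -0.1632, 0.04]
orientation: [-0.0, 0.998, 0.063, -0.0]
contact_force: [-1.7, -0.4, -2.1]
opening: 0.214
time_s: 29.1
ee_pos: [0.5005, -0.163, 0.04]
orientation: [-0.0, 0.998, 0.063, -0.0]
contact_force: [0.0, -0.3, -2.0]
opening: 0.21
[ 0.03640361 -0.32944929 -2.03031775] [ 0.04112721 -0.00042156 -0.01645607] [-0.11013397 -0.02041362] 0.1749687150392102 [ 0.00015601 -0.00091696]
```

Run:
```python
from h import *
im=np.mean([grab_frame("scene").astype(float) for _ in range(4)],0)
im=np.clip((im-90)*1.7,0,255).astype(np.uint8)
crop(im,265,180,310,215,17,"pics/s13.png")
s,p,yaw=st();c,n=np.cos(yaw),np.sin(yaw)
for a_,b_,z in [(.107,.0255,.011),(.107,-.0255,.011),(.107,-.0285,.002),(.09,0,.011),(.08,-.0285,.002),(-.08,-.01,.018)]:
  print("fork",a_,b_,proj("scene",[p[0]+c*a_-n*b_,p[1]+n*a_+c*b_,p[2]+z])+.5)
```

```text
fork 0.107 0.0255 [287.64687101 191.53411135]
fork 0.107 -0.0255 [301.75957987 195.4184342 ]
fork 0.107 -0.0285 [302.61138908 198.54503326]
fork 0.09 0 [291.08776987 195.29101479]
fork 0.08 -0.0285 [297.01948371 201.5755967 ]
fork -0.08 -0.01 [254.72056105 214.10192114]
```

View pics/s13.png

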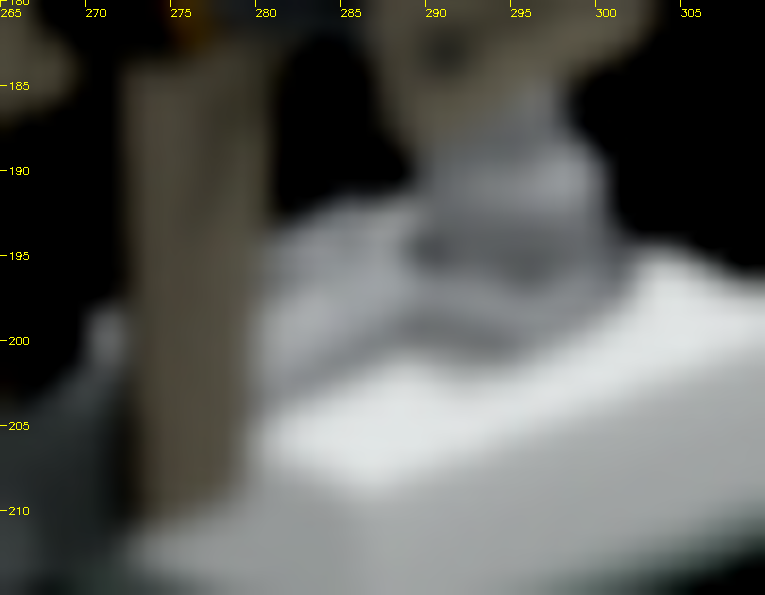

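```bash
python3 -m handwheel '[[0.2,0,0,0,0],[0.4,0,0,0,0],[0.6,0,0,0,0],[0.8,0,0,0,0],[1,0,0,0,0],[1.2,0,0,0,0],[1.4,0,0,0,0],[1.5,0,0,0,0],[1.5,0,0,0,0],[1.5,0,0,0,0]]'
python3 - <<'E'
from h import *
s,p,yaw=st();print(s["contact_force"],s["wrist_torque"],w2b(p),yaw-B[2],w2b(p[:2]+.112*np.array([np.cos(yaw),np.sin(yaw)])))
E
```

```text
time_s: 30.13
ee_pos: [0.5012, -0.1627, 0.0398]
orientation: [-0.0, 0.998, 0.063, -0.001]
contact_force: [-4.2, -1.1, 0.2]
opening: 0.212
[-4.16491288 -1.10437844  0.22627078] [-0.23242876  0.76532957 -0.05004541] [-0.10945117 -0.02008668] 0.17492652435686623 [ 0.00083964 -0.00059467]
```

```bash
python3 -m handwheel '[[0.1,0,0,0,0],[0.2,0,-0.1,0,0],[0.4,0,-0.2,0,0],[0.6,0,-0.3,0,0],[0.8,0,-0.3,0,0],[1,0,-0.3,0,0],[1.2,0,-0.3,0,0],[1.2,0,-0.3,0,0],[1.2,0,-0.3,0,0],[1.2,0,-0.3,0,0]]'
python3 - <<'E'
from h import *
s,p,yaw=st();print(s["contact_force"],s["wrist_torque"],w2b(p),yaw-B[2],w2b(p[:2]+.112*np.array([np.cos(yaw),np.sin(yaw)])))
E
```

```text
time_s: 30.97
ee_pos: [0.5014, -0.1625, 0.0398]
orientation: [-0.0, 0.998, 0.063, -0.002]
contact_force: [-7.9, -2.0, 0.8]
opening: 0.212
[-7.92312795 -2.02664291  0.81730181] [-0.39613622  1.25742576 -0.13489135] [-0.10924291 -0.01985687] 0.17500867954641425 [ 0.00104629 -0.0003558 ]
```

```bash
python3 -m handwheel '[[0.1,0,0,0,0],[0.2,0,-0.1,0,0],[0.4,0,-0.2,0,0],[0.6,0,-0.3,0,0],[0.8,0,-0.3,0,0],[1,0,-0.3,0,0],[1.2,0,-0.3,0,0],[1.2,0,-0.3,0,0],[1.2,0,-0.3,0,0],[1.2,0,-0.3,0,0]]'
python3 - <<'E'
from h import *
s,p,yaw=st();print(s["contact_force"],s["wrist_torque"],w2b(p),yaw-B[2],w2b(p[:2]+.112*np.array([np.cos(yaw),np.sin(yaw)])))
E
```

```text
time_s: 31.8
ee_pos: [0.5016, -0.1623, 0.0399]
orientation: [-0.001, 0.998, 0.063, -0.003]
contact_force: [-10.4, -3.5, 1.5]
opening: 0.214
[-10.40040979  -3.52803309   1.46864851] [-0.55962942  1.6307455  -0.21685113] [-0.10906138 -0.01966574] 0.1749859933844999 [ 0.00122827 -0.00016717]
```

```bash
python3 -m handwheel '[[0.1,0.1,0,0,0],[0.2,0.2,-0.1,0,0],[0.4,0.3,-0.2,0,0],[0.6,0.3,-0.3,0,0],[0.8,0.3,-0.3,0,0],[1,0.3,-0.3,0,0],[1.2,0.3,-0.3,0,0],[1.3,0.3,-0.3,0,0],[1.3,0.3,-0.3,0,0],[1.3,0.3,-0.3,0,0]]'
python3 - <<'E'
from h import *
s,p,yaw=st();print(s["contact_force"],s["wrist_torque"],w2b(p),yaw-B[2],w2b(p[:2]+.112*np.array([np.cos(yaw),np.sin(yaw)])))
E
```

```text
time_s: 32.63
ee_pos: [0.5018, -0.1622, 0.0399]
orientation: [-0.001, 0.998, 0.063, -0.004]
contact_force: [-13.3, -4.4, 1.8]
opening: 0.215
[-13.28006927  -4.36463233   1.76385039] [-0.63827608  2.15057129 -0.21535375] [-0.10891703 -0.01959575] 0.17507681251226725 [ 1.37084170e-03 -8.71630871e-05]
```

```bash
python3 -m handwheel '[[0.1,0,0,0,0],[0.2,0,0,0,0],[0.4,0,0,0,0],[0.6,0,0,0,0],[0.8,0,0,0,0],[0.8,0,0,0,0],[0.8,0,0,0,0],[0.8,0,0,0,0],[0.8,0,0,0,0],[0.8,0,0,0,0]]'
python3 - <<'E'
from h import *
for _ in range(4):
    grab_frame("scene");s,p,yaw=st();print(s["time_s"],s["contact_force"],np.round(p,4))
E
```

```text
time_s: 33.47
ee_pos: [0.5019, -0.1621, 0.0398]
orientation: [-0.001, 0.998, 0.063, -0.004]
contact_force: [-16.1, -5.0, 3.8]
opening: 0.209
33.5167 [-15.84018106  -4.81600659   3.31543108] [ 0.5019 -0.1621  0.0398]
33.5667 [-16.86757644  -3.90937931   2.5571579 ] [ 0.5019 -0.1621  0.0398]
33.6167 [-16.15249583  -4.15287875   4.04072694] [ 0.5019 -0.1621  0.0398]
33.6667 [-15.50548563  -4.37590415   3.2450306 ] [ 0.5019 -0.1621  0.0398]
```

```bash
for i in 1 2; do python3 -m handwheel '[[0,0,0,0,0],[0,0,0,0,0],[0,0,0,0,0],[0,0,0,0,0],[0,0,0,0,0],[0,0,0,0,0],[0,0,0,0,0],[0,0,0,0,0],[0,0,0,0,0],[0,0,0,0,0]]'; done
```

```text
time_s: 34.5
ee_pos: [0.5019, -0.1621, 0.0398]
orientation: [-0.001, 0.998, 0.063, -0.004]
contact_force: [-16.5, -4.9, 3.5]
opening: 0.212
time_s: 35.33
ee_pos: [0.5019, -0.1621, 0.0398]
orientation: [-0.001, 0.998, 0.063, -0.004]
contact_force: [-16.1, -4.9, 3.9]
opening: 0.211
```

```bash
python3 -m handwheel '[[-1,0,0,0,0],[-2,0.1,0,0,0],[-3,0.2,0,0,0],[-4,0.4,0,0,0],[-5,0.5,0,0,0],[-6,0.5,0,0,0],[-7,0.5,0,0,0],[-8,0.5,0,0,0],[-9,0.5,0,0,0],[-10,0.5,0,0,0]]'
python3 -m handwheel '[[-1,0,0,0,0],[-2,0,0,0,0],[-4,0,0,0,0],[-6,0,0,0,0],[-8,0,0,0,0],[-10,0,0,0,0],[-12,0,0,0,0],[-14,0,0,0,0],[-16,0,0,0,0],[-18,0,0,0,0]]'
python3 - <<'E'
from h import *
im=np.mean([grab_frame("scene").astype(float) for _ in range(3)],0)
im=np.clip((im-60)*1.4,0,255).astype(np.uint8)
crop(im,255,180,315,225,13,"pics/s14.png")
print(st())
E
```

```text
time_s: 36.17
ee_pos: [0.4971, -0.1644, 0.0411]
orientation: [0.0, 0.998, 0.063, 0.0]
contact_force: [0.5, 0.2, -1.2]
opening: 0.212
time_s: 37.0
ee_pos: [0.4786, -0.1666, 0.0409]
orientation: [0.0, 0.998, 0.063, 0.0]
contact_force: [-0.2, -0.1, -1.1]
opening: 0.209
({'time_s': 37.15, 'q': array([-3.37781690e-01,  4.15955521e-01,  2.01695467e+00,  1.35481527e-05,
        7.08748421e-01,  1.10733200e+00]), 'joint_velocities': array([ 0.00180961,  0.00104563, -0.00670343,  0.00097729, -0.00068917,
        0.00204031]), 'tau': array([-7.24361837e-02, -5.29452109e+01, -2.19680393e+01,  1.37805752e-02,
       -9.47453664e-03, -1.65053172e-02]), 'ee_pos': array([ 0.47867697, -0.16653871,  0.04090423]), 'orientation': array([-1.69205245e-05,  9.98026457e-01,  6.27948322e-02, -2.86461137e-05]), 'contact_force': array([-0.35542577, -0.27015896, -2.72054579]), 'wrist_torque': array([ 0.02820092, -0.04490277, -0.06183196]), 'opening': 0.2115399897350398}, array([ 0.47867697, -0.16653871,  0.04090423]), np.float64(0.1256723486513691))
```

View pics/s14.png

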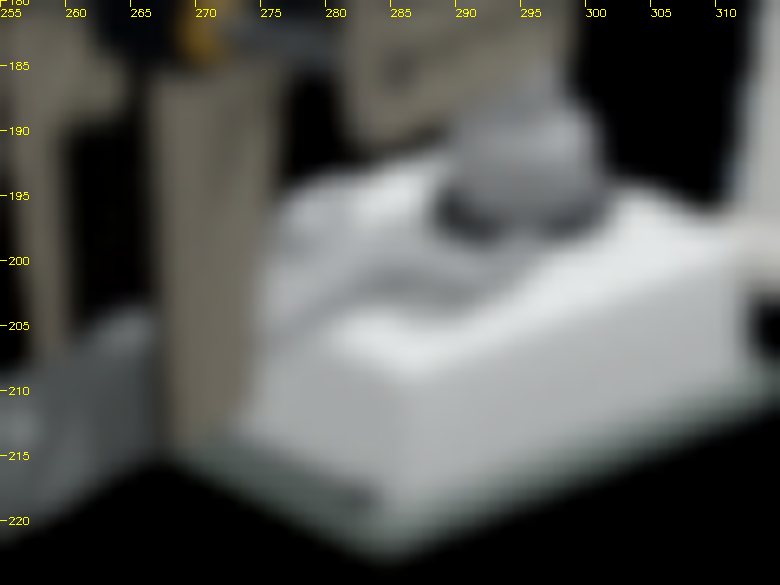

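```bash
python3 -m handwheel '[[-4,0,0,0,0],[-9,0,0,0,0],[-14,0,0,0,0],[-19,0,-3,0,0],[-24,0,-8,0,0],[-29,0,-14,0,0],[-33,0,-20,0,0],[-36,0,-25,0,0],[-38,0,-28,0,0],[-40,0,-30,0,0]]'
python3 - <<'E'
from h import *
print(w2b([.52,-.38]));go(w2b([.52,-.38]),.1748,.030)
E
```

```text
time_s: 37.98
ee_pos: [0.4393, -0.1718, 0.0717]
orientation: [0.0, 0.998, 0.063, 0.001]
contact_force: [1.6, 0.2, -1.4]
opening: 0.211
[-0.08001889 -0.23621752]
now [ 0.4393 -0.1718  0.0717] yaw_b 0.1748 F [ 1.6  0.2 -1.4] shift mm [ 53.9 216.7  41.7] spin 0.0
```

```bash
python3 -m handwheel '[[0,15,0,0,0],[0,40,0,0,0],[0,70,0,0,0],[5,100,0,0,0],[15,130,5,0,0],[28,160,10,0,0],[40,185,18,0,0],[48,205,26,0,0],[53,214,32,0,0],[54,217,35,0,0]]'
python3 -m handwheel '[[0,0,3,0,0],[0,0,6,0,0],[0,0,10,0,0],[0,0,14,0,0],[0,0,17,0,0],[0,0,20,0,0],[0,0,22,0,0],[0,0,24,0,0],[0,0,25,0,0],[0,0,25,0,0]]'
python3 - <<'E'
from h import *
im=grab_frame("scene");crop(im,270,170,390,290,6,"pics/s15.png");s,p,_=st();print(p,s["contact_force"])
E
```

```text
time_s: 38.82
ee_pos: [0.5203, -0.381, 0.0348]
orientation: [-0.0, 0.998, 0.062, -0.0]
contact_force: [-0.4, 0.4, -1.9]
opening: 0.213
time_s: 39.65
ee_pos: [0.5199, -0.38, 0.0107]
orientation: [-0.0, 0.998, 0.063, -0.0]
contact_force: [-0.9, -0.1, -2.6]
opening: 0.213
[ 0.51989855 -0.38006546  0.01080772] [-0.54566815 -0.09009058 -1.23080861]
```

View pics/s15.png

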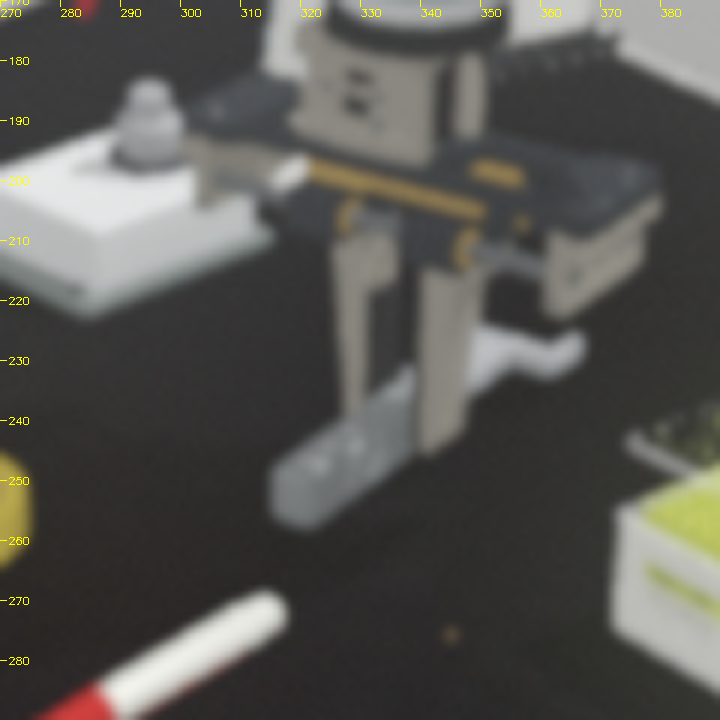

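Tool level, clear of everything. Lower to contact.

```bash
python3 -m handwheel '[[0,0,0.6,0,0],[0,0,1.2,0,0],[0,0,1.8,0,0],[0,0,2.4,0,0],[0,0,3,0,0],[0,0,3.5,0,0],[0,0,4,0,0],[0,0,4.4,0,0],[0,0,4.4,0,0],[0,0,4.4,0,0]]'
python3 -c "
from h import *
s,p,_=st();print(p,s['contact_force'],s['wrist_torque'])"
```

```text
time_s: 40.53
ee_pos: [0.5199, -0.38, 0.0064]
orientation: [-0.0, 0.998, 0.063, -0.0]
contact_force: [0.2, 0.7, -2.2]
opening: 0.213
[ 0.51993467 -0.38002033  0.00644993] [ 0.23738626  0.68386871 -2.18328118] [-0.03999856 -0.0467482   0.00722866]
```

```bash
python3 -m handwheel '[[0,0,0.2,0,0],[0,0,0.4,0,0],[0,0,0.5,0,0],[0,0,0.6,0,0],[0,0,0.7,0,0],[0,0,0.8,0,0],[0,0,0.8,0,0],[0,0,0.8,0,0],[0,0,0.8,0,0],[0,0,0.8,0,0]]'
python3 -c "
from h import *
s,p,_=st();print(p,s['contact_force'],s['wrist_torque'])"
```

```text
time_s: 41.37
ee_pos: [0.52, -0.3801, 0.0062]
orientation: [0.0, 0.998, 0.063, 0.0]
contact_force: [-1.2, 0.9, 5.7]
opening: 0.21
[ 0.51998451 -0.38007857  0.0061781 ] [-1.164783    0.9016889   5.69843097] [0.29902689 0.33425735 0.03358014]
```

```bash
python3 -m handwheel '[[0,0,-0.3,0,0],[0,0,-0.6,0,0],[0,0,-0.6,0,0.23],[0,0,-0.6,0,0.25],[0,0,-0.6,0,0.3],[0,0,-0.6,0,0.35],[0,0,-0.6,0,0.4],[0,0,-0.6,0,0.5],[0,0,-0.6,0,0.5],[0,0,-0.6,0,0.5]]'
python3 -m handwheel '[[0,0,-3,0,0.5],[0,0,-8,0,0.5],[0,0,-15,0,0.5],[0,0,-25,0,0.5],[0,0,-40,0,0.5],[0,0,-60,0,0.5],[0,0,-80,0,0.5],[0,0,-100,0,0.5],[0,0,-115,0,0.5],[0,0,-120,0,0.5]]'
python3 -m handwheel '[[-10,10,0,0,0.5],[-30,30,0,0,0.5],[-55,55,0,0,0.5],[-80,80,0,0,0.5],[-105,105,0,0,0.5],[-130,130,0,0,0.5],[-155,155,0,0,0.5],[-180,180,0,0,0.5],[-195,195,0,0,0.5],[-200,200,0,0,0.5]]'
python3 - <<'E'
from h import *
im=grab_frame("scene");crop(im,230,170,390,290,5,"pics/s16.png")
im=grab_frame("top");cv2.imwrite("pics/t16.png",im[:,:,::-1]);crop(im,238,145,293,211,9,"pics/t16b.png")
E
```

```text
time_s: 42.2
ee_pos: [0.52, -0.3801, 0.0063]
orientation: [-0.0, 0.998, 0.063, 0.0]
contact_force: [0.6, 0.2, 0.1]
opening: 0.504
time_s: 43.03
ee_pos: [0.5213, -0.3811, 0.1301]
orientation: [0.002, 0.998, 0.063, 0.002]
contact_force: [-0.5, 0.8, -1.0]
opening: 0.501
time_s: 43.87
ee_pos: [0.343, -0.6061, 0.1252]
orientation: [-0.0, 0.998, 0.061, -0.001]
contact_force: [0.3, 0.2, 0.7]
opening: 0.5
```

View pics/s16.png

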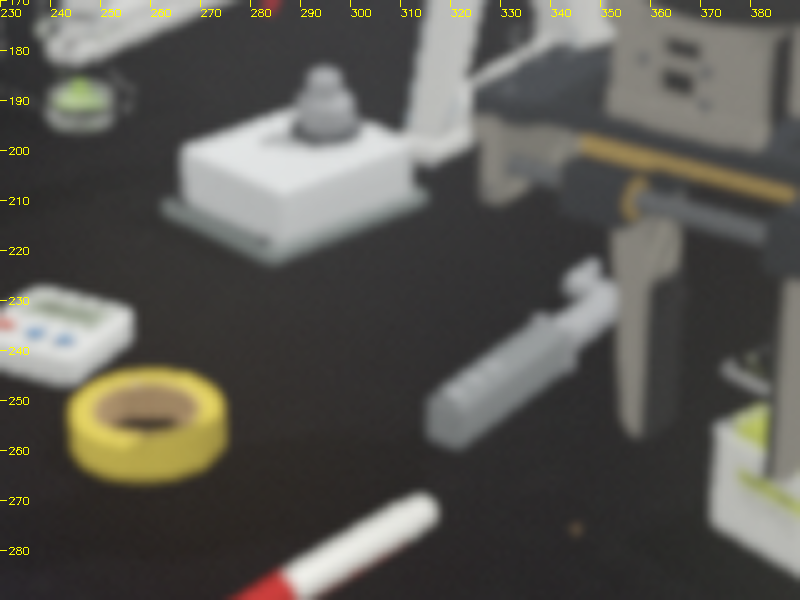

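View pics/t16.png

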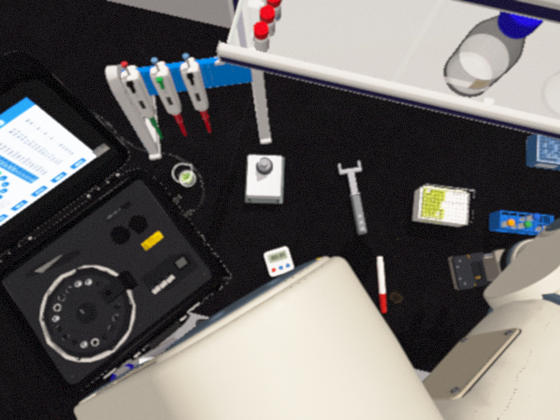

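View pics/t16b.png

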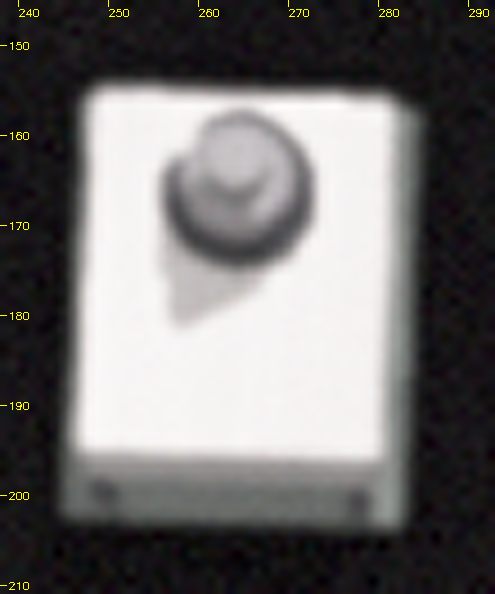

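```bash
python3 -c "
from station import env
print(env.finish_job())"
```

```text
the job is handed in; nothing more can be done
None
```

The clip is snapped into the spindle groove, and the fork tool is lying flat on the worktop. I handed the job in at about 44 s of the 72 s allowed; the system gives no verdict.

**Push:** I gripped the tool by its handle and pushed the clip along the block. The force rose to about 9.5 N, then dropped as the clip snapped in.

**Press:** I closed the fork up to the hard stop and held about 16–17 N for about 1.9 s. The highest force I read was about 17.5 N. I only read the force at the end of each move and at a few points between.

**Finish:** I backed the fork off straight and laid the tool down to the right of the block, at about x 0.52, y -0.38 m.

**Last checks:**
- **Clip:** the top picture shows it concentric with the spindle, around the neck.
- **Tool and bystanders:** the tool lies flat. The beaker, timer and marker look unmoved in the last top picture. The arm hid the tape roll there, but the scene picture shows it still standing near the timer.
- **Robot:** the gripper was open, about 125 mm above the worktop, with no contact force.

**Disagreements:**
- The fork met the hard stop about 4–5 mm further on than I had worked out from the pictures, so I found it by force. The likely cause is calibration error or a slight slip of the tool in the grip.
- During the press there was a sideways force of about 3 N, which vanished when I backed off.

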